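# Index the turntable to the beaker and snap its brake key down

## Robot

A 6-joint arm with a two-finger parallel gripper is mounted at the origin on a cart in front of the work surface, level with it; the furniture and walls round the work are solid. World frame = base frame: x ahead of the robot, y to its left, z up, the work surface at z = 0. Lengths are in mm, angles in rad, forces in N, time in s.
With the tool pointing down it reaches from about 275 to 825 mm from the base axis. Payload 4.9 kg.
Tool frame: the origin (TCP) lies at the very end of the fingers, on their centre line; the grasp point (between the pads) lies 19 mm behind it; z points along the fingers, y is the line along which they close (so a half turn about z gives the same grasp; the last joint's range is limited). The gripper opens to 85 mm and grips with 20 to 120 N. Pads are 22 mm wide; open, the fingers measure 114 mm over their backs; the gripper's body (76 mm by 85 mm) begins 54 mm behind the grasp point. The pads swing forward as they close: fully open they stand 13 mm farther back than shut.
Start: joints at [-1.307, 0.326, -0.193, 1.052, 0, 1.437], TCP at [213.078, -507.066, 231.281] pointing down, gripper open.
Joint ranges: [-2.65, 2.65], [-0.97, 1.79], [-1.3, 1.35], [-1.93, 2.1], [-1.47, 1.37], [-3.14, 3.14]. Speed limits (rad/s): [2.57, 2.57, 3.14, 3.14, 3.14, 3.14].

## Interface

Orientations are given as [roll, pitch, yaw] about the fixed x, y, z axes, in that order (R = Rz(yaw) Ry(pitch) Rx(roll)).
In Python, from bench import bot, solve_ik, imaging gives the robot as it stands. Calls block until the motion is done:
- bot.move_ptp(position, orientation): joint-space move of the TCP to a pose.
- bot.movel(position, rot=None, max_speed=150, threshold=None): straight line of the TCP; rot=None keeps the orientation; max_speed is the mean speed in mm/s. With threshold (N) it stops when the force on the tool has changed by that much, and returns True; else False.
- bot.move_j(angles): joint-space move.
- bot.grip(opening, effort=None): opening from 0.0 (shut) to 1.0 (fully open); effort is the grip in N (None keeps the last); returns when the fingers have stopped.
- bot.dwell(seconds).
- solve_ik(position, orientation): joint angles nearest the present ones, or None.
- bot.get_state(): the state.
- imaging.capture(name): name is "side" or "top" or "wrist"; returns the picture (384x512x3 uint8, blue, green, red); there is no depth.
- imaging.camera_model(name): a dict with "K" (3x3 intrinsics, pixels), "k1" (the pictures are not rectified: a ray, as slopes to the right and down, at radius r is drawn at 1 + k1 r^2 times it, then the intrinsics apply), "position" and "rotation" of the camera in the world. Camera axes: x right, y up, looking along -z (the intrinsics and any distortion apply to the point x, -y, -z); pixel columns grow to the right and rows downward; lengths in mm; the calibration is good to about 2 mm. A picture is of the moment at which its call begins: read the wrist's pose just before it. camera_model takes no time and is no camera call; for the wrist camera it gives the pose at the moment of the call.
A pose or a line that the arm cannot do raises bot.IKError and nothing moves.
- bot.sign_off(): hands the job in; it is judged then, once.
The state is a dict: "t": time; "qpos": joint angles; "joint_velocities": joint speeds; "effort": joint torques, N m; "tcp_pos": TCP position; "orientation": TCP orientation; "contact_force": force on the tool from outside, world axes, zero at the start; "wrist_torque": the same for the moment, N m; "opening": opening from 0.0 (shut) to 1.0 (fully open); "gripper_force": force on a finger pad.
Only numpy, scipy, OpenCV 4.12 (cv2) and the standard library are available. Lean on these libraries where they do the work, as an engineer would, in place of code of your own. Each camera call takes 0.05 s, during which the arm holds its last target. There are 200 camera calls.

## Task

Gently push the post of the turntable's spring-return lever (right of the pointer), full stroke after full stroke, until the open beaker stands at the front pointer, without carrying it past; each full stroke moves the turntable on by one place. Then, with the lever back at rest, press the black brake key (on the grey housing left of the pointer) straight down until it snaps, and stop pushing. Do not touch the turntable or anything standing on it, and leave the other things on the bench where they are.

Things in the scene. Friction and masses are not known exactly. Their poses are not given: they have to be found in the camera images.
- indexer: fixed round grey foot, radius 108 mm, of a hand-indexed turntable. Origin on the worktop at the centre of rotation, z up; its -x axis points to the front pointer, a 47 mm high post 136 mm from the centre. Azimuths seen from above, counter-clockwise from this body's +x: brake key 150, pointer 180, lever post at rest 205 degrees
- front_place (a point): the centre of the place at the pointer, fixed to the foot: 80 mm from the centre of rotation along the foot's -x axis, at the height of the turntable's top; the beaker must come here
- turntable (a joint): rotation of the white round turntable, rad, 0 at the start, growing counter-clockwise from above. Radius 119 mm, top 42 mm above the worktop, 8 places (shallow trays) 45 degrees apart at radius 80 mm, with 10 mm high walls. The lever's pawl drives it one place (0.785 rad) a full stroke; friction holds it there when the lever goes back. Jerked along, it overruns
- lever (a joint): rotation of the index lever about the turntable's centre, rad: 0 at rest, 0.855 at its hard stop, growing counter-clockwise from above. The first 0.07 rad are free play, then it carries the turntable. Takes 2 to 6 N at the post. A spring returns it when let go; let it come all the way back before the next stroke. After a short stroke the next full one only makes up the rest
- lever_post (a point): centre of the top of the lever's upright round post, which is pushed sideways: 160 mm from the centre of rotation, outside the turntable, top 110 mm above the worktop; the black sleeve is 20 mm in diameter from 80 to 110 mm height, the steel stem below it 14 mm in diameter. Moves with the lever
- brake_key (a joint): travel of the brake key, m: 0 up, 0.014 fully down. Pressed straight down it resists with up to about 7 N, the peak lying near 4 mm; past about 8 mm it snaps by itself to the bottom and stays there
- key_top (a point): centre of the top face of the brake key, a black 30 x 30 mm cap, 90 mm above the worktop when up (76 mm when down), 185 mm from the centre of rotation, on a 48 x 48 mm grey housing 64 mm high. Moves with the key
- beaker: small open glass beaker with a spout, 48 x 52 x 60 mm, standing loose on one of the turntable's places, 2 to 4 places before the pointer (clockwise from it seen from above). Origin at the centre of its underside
- tall_bottle: closed brown laboratory bottle with a screw cap, 50 mm diameter, 108 mm high, loose on the turntable. Origin at the centre of its underside
- short_bottle: closed clear laboratory bottle with a screw cap, 46 mm diameter, 90 mm high, loose on the turntable. Origin at the centre of its underside
- timer: bench timer, 22 x 66 x 58 mm, bystander on the worktop. Origin at the centre of its underside
- marker_blue: marker pen, 13 mm thick, 138 mm long, bystander lying on the worktop
There are look-alikes about, which are no part of the job. Leave any blue or orange look-alike of the short_bottle alone.

How it is judged (in metres and radians):
On the way, in this order (a step that is already met when the one before it is completed fails the run):
1. the beaker stands at the pointer, the turntable still and the lever back at rest (horizontal distance between beaker and front_place below 0.014 m and value of joint lever below 0.08 rad and linear speed of beaker below 0.02 m/s), for 0.2 s.
2. the brake key is snapped down (value of joint brake_key above 0.011 m), for 0.2 s.
At the end, for the whole second after the job is handed in: The beaker stands still and upright within 14 mm of the place at the pointer, the two bottles stand upright on the turntable, the lever is back within 0.08 rad of rest, and the brake key is snapped down (more than 11 mm) (all of step 1 and value of joint brake_key above 0.011 m and angle between each of beaker, tall_bottle, short_bottle's own z axis and vertical below 0.1 rad and height (world z) of each of beaker, tall_bottle, short_bottle above 0.035 m); the robot touches nothing.
It fails at once if the beaker is carried past the pointer (y of beaker in the frame of indexer below -0.03 m).
It fails at once if the robot touches the turntable or what stands on it (contact force between any of the arm, the fingers and turntable above 1 N or contact force between any of the arm, the fingers and beaker above 0.5 N or contact force between any of the arm, the fingers and tall_bottle above 0.5 N or contact force between any of the arm, the fingers and short_bottle above 0.5 N).
It fails at once if the key is pressed with more than 45 N instead of stopping after the snap (contact force between the fingers and brake_key above 45 N).
It fails at once if the timer or the marker is moved by more than 20 mm (distance of any of timer, marker_blue from where it was at the start of the episode above 0.02 m).
It also fails if it takes over 72 s, if anything falls off the work surface, if the arm or the gripper's body presses on something with over 40 N, if the wrist force passes 120 N, or if a joint passes its speed limit or range.

## Working session

There is one attempt and no reset: what is moved stays moved. The work goes in short steps, each a Python script; the robot and the scene stay as the last script left them, time stands still between calls to the robot, and variables do not carry over. Pictures are saved under pics/ and viewed, at most 10 in all, crops included, and the job is handed in when it is done.

```bash
mkdir -p pics; ls; python3 - <<'E'
from bench import bot, solve_ik, imaging
import cv2, numpy as np
for n in("top","side"):
    im=imaging.capture(n); cv2.imwrite(f"pics/{n}0.png",im)
    m=imaging.camera_model(n); print(n,{k:np.round(np.array(v),4).tolist() for k,v in m.items()})
s=bot.get_state(); print(s["t"],s["orientation"],s["contact_force"])
E
```

```text
pics
top {'K': [[376.2874, 0.0, 257.2168], [0.0, 376.2874, 194.2797], [0.0, 0.0, 1.0]], 'k1': -0.064, 'position': [372.6049, 10.4123, 1021.5968], 'rotation': [0.1962, 0.0037, -1.5816]}
side {'K': [[477.6478, 0.0, 258.0069], [0.0, 477.6478, 191.9055], [0.0, 0.0, 1.0]], 'k1': 0.0044, 'position': [238.8199, -1298.8642, 702.7551], 'rotation': [1.134, 0.0208, -0.2463]}
0.1 [-3.14003621e+00 -2.03709578e-04  3.97816728e-01] [-0.09735555  0.35142665 -0.17600232]
```

View pics/top0.png

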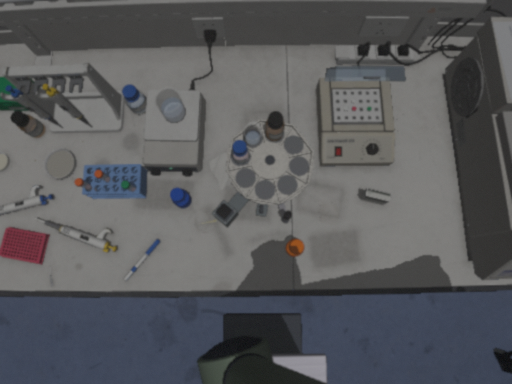

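View pics/side0.png

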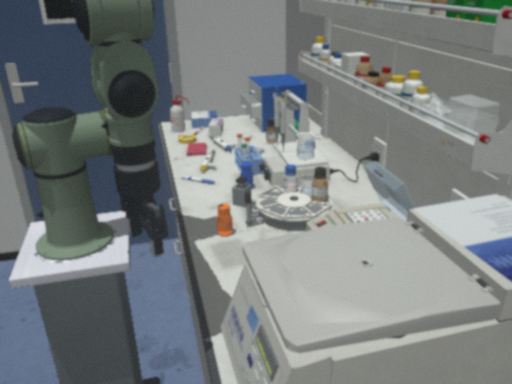

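The top view shows the turntable centred at about (270,160) and the pointer foot at (262,210). The key housing is at (230,208) and the lever post at (287,215).

Candidates:
- **Beaker:** the open glass at (253,133). The beaker on the grey box at (172,105) is off the turntable and doesn't count.
- **Bottles on the turntable:** blue-capped clear at (240,150) and brown at (275,120).
- **Look-alikes off the turntable:** blue at (180,197) and orange at (295,246). The orange one stands near the lever.

Next is one close crop to check this choice.

```bash
cat > h.py <<'E'
import numpy as np, cv2
from scipy.spatial.transform import Rotation as R
from bench import imaging
def model(n):
    m=imaging.camera_model(n); r=np.array(m["rotation"],float)
    Rm=r if r.shape==(3,3) else R.from_euler('xyz',r).as_matrix()
    return np.array(m["K"]),m["k1"],np.array(m["position"]),Rm
def ray(n,u,v,M=None):
    K,k,p,Rm=M or model(n); d=np.array([(u-K[0,2])/K[0,0],(v-K[1,2])/K[1,1]]); s=d.copy()
    for _ in range(20): s=d/(1+k*(s@s))
    return p,Rm@np.array([s[0],-s[1],-1])
def on(n,u,v,z,M=None):
    p,d=ray(n,u,v,M); return p+d*(z-p[2])/d[2]
def proj(n,X,M=None):
    K,k,p,Rm=M or model(n); c=Rm.T@(np.asarray(X,float)-p); s=np.array([c[0],-c[1]])/-c[2]
    s=s*(1+k*(s@s)); return K[:2,:2]@s+K[:2,2]
E
python3 - <<'E'
from h import *
im=cv2.imread("pics/top0.png")
c=cv2.resize(im[100:260,205:325],None,fx=3.7,fy=3.7,interpolation=cv2.INTER_CUBIC); 
cv2.imwrite("pics/c1.png",c)
for u,v,z in[(270,160,42),(287,215,110),(230,208,90),(262,210,47),(295,246,90)]: print(u,v,on("top",u,v,z).round())
E
```

```text
270 160 [661. -24.  42.]
287 215 [501. -60. 110.]
230 208 [524.  80.  90.]
262 210 [524.  -0.  47.]
295 246 [427. -80.  90.]
```

View pics/c1.png

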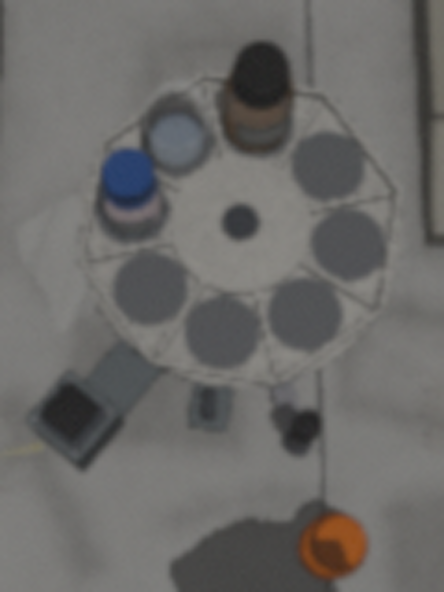

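The crop confirms the open beaker at crop (177,135). The short bottle (130,190) and tall bottle (260,95) are on the neighbouring places, and the place at the pointer (222,330) is empty. Going clockwise from the pointer, (150,287) is place 1, the short bottle is 2 and the beaker is 3, so 3 strokes are needed. Next I'll measure the frame precisely.

```bash
python3 - <<'E'
from h import *
from scipy.optimize import least_squares
im=cv2.imread("pics/top0.png"); g=cv2.cvtColor(im,cv2.COLOR_BGR2GRAY); f=3.7
def cr(x,y): return int(y/f+100),int(x/f+205)
print([g[cr(*p)] for p in [(222,330),(240,270),(70,405),(305,425),(240,220),(208,405)]], im[cr(177,140)])
P=[]
for x,y in[(150,287),(222,330),(305,314),(348,245),(328,167)]:
    r,c=cr(x,y); t=(int(g[r,c])+int(g[cr(240,270)]))/2
    sub=np.clip(t-g[r-14:r+15,c-14:c+15].astype(float),0,None); n,l,s,ce=cv2.connectedComponentsWithStats((sub>0).astype(np.uint8),connectivity=4)
    k=l[14,14]; u,v=ce[k]+[c-14,r-14]; P.append(on("top",u,v,43)[:2]); print(s[k,4],round(u,1),round(v,1))
P=np.array(P); q=least_squares(lambda q:np.hypot(*(P-q[:2]).T)-q[2],[661,-24,80]); C=q.x[:2]; print("C,r",q.x,q.fun)
print("az",np.degrees(np.arctan2(*(P-C).T[::-1])).round(1))
def blob(x,y,t,z,w=10):
    r,c=cr(x,y); n,l,s,ce=cv2.connectedComponentsWithStats((g[r-w:r+w+1,c-w:c+w+1]<t).astype(np.uint8)); k=l[w,w]
    u,v=ce[k]+[c-w,r-w]; X=on("top",u,v,z); d=X[:2]-C; print(s[k,4],(u,v),X.round(1),"r",np.hypot(*d).round(1),"az",np.degrees(np.arctan2(d[1],d[0])).round(1)%360)
blob(240,220,85,44)
blob(70,405,60,90); blob(305,425,55,105); blob(208,405,70,47)
E
```

```text
[np.uint8(83), np.uint8(133), np.uint8(37), np.uint8(39), np.uint8(59), np.uint8(59)] [117 108 101]
348 245.2 177.1
349 264.8 189.1
336 287.0 184.0
333 298.9 165.3
329 293.6 144.0
C,r [660.42269752 -22.27674558  80.41339741] [-0.10811751  0.20560275 -0.12389363 -0.03151752  0.05792591]
az [ 124.9  170.1 -145.5 -100.8  -55.7]
65 (np.float64(269.4923076923077), np.float64(159.56923076923076)) [662.1 -22.3  44. ] r 1.7 az 0.5
168 (np.float64(223.6547619047619), np.float64(211.2797619047619)) [515.4  96.4  90. ] r 187.4 az 140.7
62 (np.float64(286.06451612903226), np.float64(215.67741935483872)) [500.4 -58.5 105. ] r 164.1 az 192.7
34 (np.float64(260.5882352941176), np.float64(209.0)) [526.9   3.5  47. ] r 136.0 az 169.1
```

```bash
cat >> h.py <<'E'
from bench import bot, solve_ik
C=np.array([660.4,-22.3]); A0=194.8-7.54; Z=88; OFF=-90   # tool azimuth at contact, lever at rest
def wp(az,r=158.6,z=Z):
    a=np.radians(az); y=np.radians((az+OFF+180)%360-180)
    return [C[0]+r*np.cos(a),C[1]+r*np.sin(a),z],[np.pi,0,y]
def toolaz():
    d=bot.get_state()["tcp_pos"][:2]-C; return np.degrees(np.arctan2(d[1],d[0]))%360
def stroke():
    hit=False; bot.movel(*wp(A0-1),max_speed=30)
    for a in np.linspace(0,45,5)[1:]: 
        hit=bot.movel(*wp(A0+a),max_speed=25,threshold=25)
        print(a,hit,round(toolaz()-A0,2),bot.get_state()["contact_force"].round(1))
        if hit: return
    hit=bot.movel(*wp(A0+53),max_speed=12,threshold=7); print("end",hit,round(toolaz()-A0,2),bot.get_state()["contact_force"].round(1))
    bot.dwell(.3)
def back(): 
    for a in (36,24,12,2,-4): bot.movel(*wp(A0+a),max_speed=60)
    bot.dwell(.3)
E
python3 - <<'E'
import h; from h import *
for o in(90,-90):
    h.OFF=o
    for az in(A0-4,A0+25,A0+53):
        q=solve_ik(*wp(az)); print(o,az,None if q is None else np.round(q,2))
E
```

```text
90 183.26000000000002 [-0.21  0.39 -0.51  0.67  0.   -1.84]
90 212.26000000000002 [-0.34  0.44 -0.42  0.71  0.   -2.47]
90 240.26000000000002 [-0.39  0.55 -0.24  0.79  0.   -3.01]
-90 183.26000000000002 [-0.21  0.39 -0.51  0.67  0.    1.3 ]
-90 212.26000000000002 [-0.34  0.44 -0.42  0.71  0.    0.67]
-90 240.26000000000002 [-0.39  0.55 -0.24  0.79  0.    0.13]
```

```bash
python3 - <<'E'
from h import *
bot.move_ptp(*wp(A0-4,z=230)); bot.grip(0.0)
print(bot.get_state()["t"]); bot.movel(wp(A0-4)[0],max_speed=100)
s=bot.get_state(); print(s["t"],s["tcp_pos"],s["opening"],s["contact_force"],wp(A0-4))
cv2.imwrite("pics/w1.png",imaging.capture("wrist")); cv2.imwrite("pics/t1.png",imaging.capture("top"))
print(proj("wrist",[*(C+160*np.array([np.cos(np.radians(194.8)),np.sin(np.radians(194.8))])),110]))
E
```

```text
2.875
4.4417 [502.54843976 -31.43030849  88.53449289] 0.002699135066817311 [-0.09775201  0.04322167  0.43948862] ([np.float64(502.05665276995444), np.float64(-31.319112372358283), 88], [3.141592653589793, 0, np.float64(1.6276940604099115)])
[254.78915377 313.70521605]
```

View pics/w1.png

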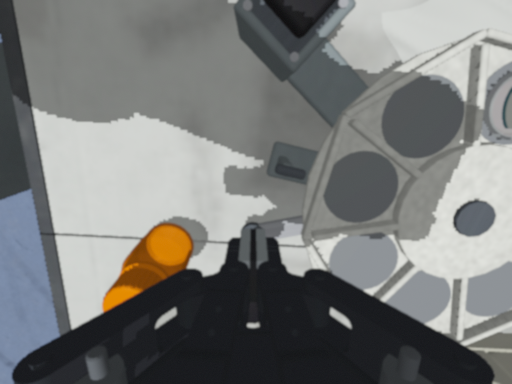

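The wrist view shows the shut fingers at (253,250-320), the empty pointer place at (360,187), the key at the top (300,10) and the orange look-alike clear at (165,245). The post is hidden right behind the fingers, as predicted at (255,314). I'll do the first stroke now.

```bash
python3 - <<'E'
from h import *
stroke(); cv2.imwrite("pics/t2.png",imaging.capture("top")); back(); print(toolaz()-A0,bot.get_state()["contact_force"].round(1),bot.get_state()["t"])
a=imaging.capture("top"); b=cv2.imread("pics/t2.png")
cv2.imwrite("pics/s1.png",np.hstack([cv2.resize(x[100:260,205:325],None,fx=3.3,fy=3.3,interpolation=cv2.INTER_CUBIC) for x in(b,a)]))
E
```

```text
11.25 False 11.19 [ 0.6  2.9 -2. ]
22.5 False 22.48 [ 0.5  3.6 -1.2]
33.75 False 33.72 [-0.3  3.  -0.1]
45.0 False 44.97 [-1.4  4.  -0.7]
end True 48.05 [-1.1  0.6  0.8]
-3.8701677818823157 [ 1.1  0.3 -0.7] 15.4083
```

View pics/s1.png

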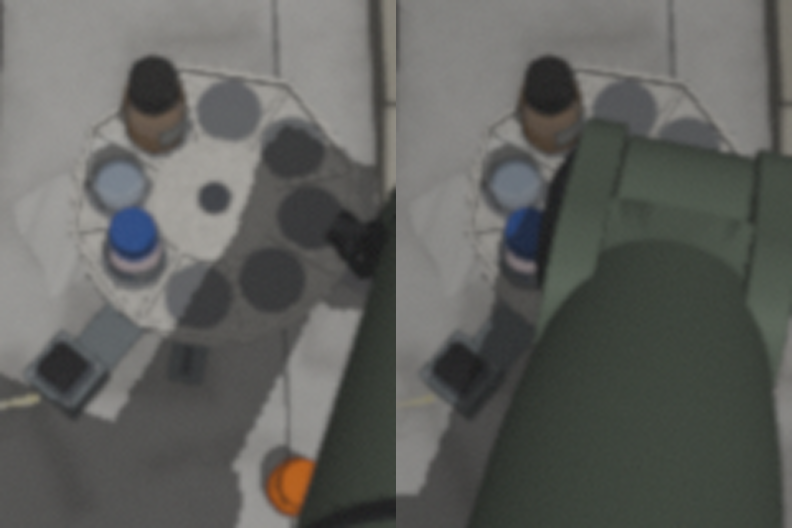

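After stroke 1 the beaker is at crop (118,187), two places before the pointer. The place centre at (198,295) matches its starting pixel, so the table moved on exactly one place. I'll do stroke 2 with a firmer end threshold to confirm the hard stop.

```bash
sed -i 's/threshold=7)/threshold=13)/' h.py; python3 - <<'E'
from h import *
stroke(); b=imaging.capture("top"); back(); s=bot.get_state(); print(toolaz()-A0,s["contact_force"].round(1),s["t"])
w=imaging.capture("wrist"); cv2.imwrite("pics/t3.png",b)
c=cv2.resize(b[100:260,205:325],None,fx=3,fy=3,interpolation=cv2.INTER_CUBIC)
cv2.imwrite("pics/s2.png",np.hstack([c,cv2.resize(w,(430,323))[:,:][np.r_[0:323]] if 0 else cv2.copyMakeBorder(cv2.resize(w,(430,323)),0,c.shape[0]-323,0,0,cv2.BORDER_CONSTANT)]))
E
```

```text
11.25 False 11.2 [ 1.1  2.4 -0.4]
22.5 False 22.47 [-0.   2.9 -0.6]
33.75 False 33.7 [ 0.3  4.4 -1.5]
45.0 False 44.96 [-1.1  4.  -0.3]
end True 48.15 [-2.1  1.4  1.5]
-3.871064395748249 [ 0.7 -0.7  0.6] 26.45
```

View pics/s2.png

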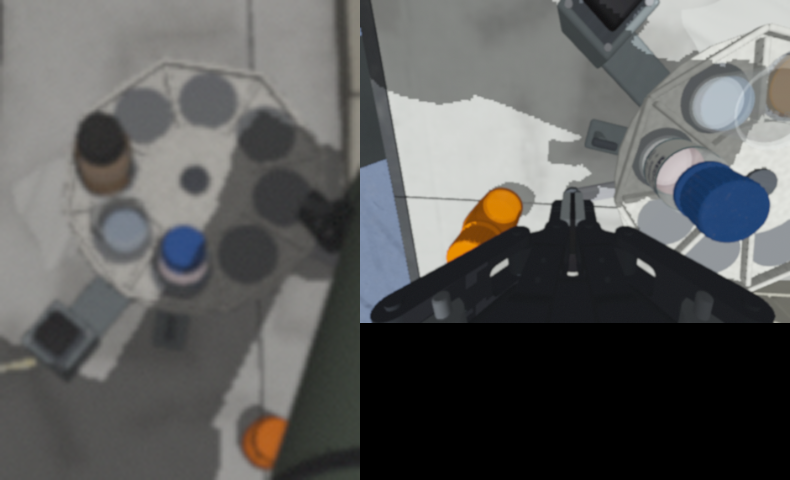

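The hard stop repeats at 48.1°. The beaker is now one place before the pointer (crop (124,230)) and the short bottle is at the pointer (183,250). I'll do the last stroke.

```bash
python3 - <<'E'
from h import *
stroke(); b=imaging.capture("top"); back(); s=bot.get_state(); print(toolaz()-A0,s["contact_force"].round(1),s["t"])
bot.movel(wp(A0-4,z=180)[0],max_speed=120)
k=C+185*np.array([np.cos(np.radians(139.8)),np.sin(np.radians(139.8))])
q=np.array([*((k+[515.4,96.4])/2),180]); print(q)
w=imaging.capture("wrist"); M=model("wrist"); print("key px",proj("wrist",[*q[:2],90],M),"front",proj("wrist",[*(C+80*np.array([np.cos(np.radians(169.8)),np.sin(np.radians(169.8))])),42],M),
 "post",proj("wrist",[*(C+160*np.array([np.cos(np.radians(194.8)),np.sin(np.radians(194.8))])),110],M),bot.get_state()["t"])
c=cv2.resize(b[100:260,205:325],None,fx=2.4,fy=2.4,interpolation=cv2.INTER_CUBIC)
cv2.imwrite("pics/s3.png",np.hstack([w,cv2.copyMakeBorder(c,0,0,0,0,cv2.BORDER_CONSTANT)]))
E
```

```text
11.25 False 11.21 [ 0.6  4.5 -1.4]
22.5 False 22.48 [ 0.   3.1 -0.3]
33.75 False 33.72 [-0.2  3.2 -1.2]
45.0 False 44.96 [-0.9  3.4 -0.4]
end True 48.14 [-2.3  2.5  2.1]
-3.878345993411358 [0.4 0.6 1.1] 37.4833
[517.24886735  96.75483611 180.        ]
key px [282.62114707  38.68908155] front [329.70826283 165.25688599] post [255.40785596 238.14338703] 38.45
```

View pics/s3.png

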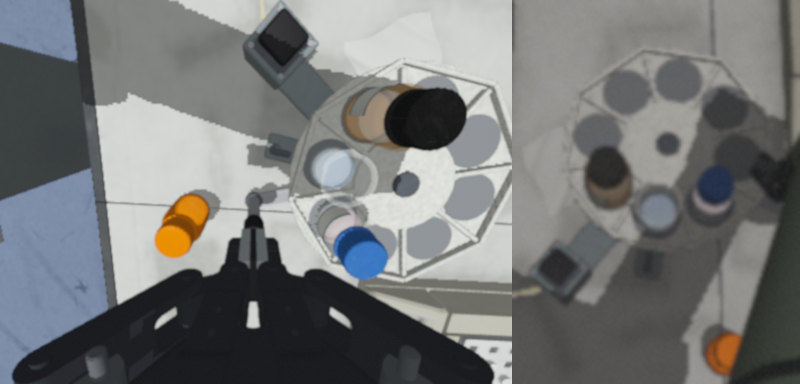

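The beaker's base is at (333,167), against a predicted front place of (330,165), and the lever's base and stem are at rest at (254,200). The key cap is at (284,37), against a predicted (283,39). I'll press the key now.

```bash
python3 - <<'E'
from h import *
bot.movel([517.2,96.8,180],max_speed=120); bot.movel([517.2,96.8,96],max_speed=70)
print(bot.get_state()["tcp_pos"].round(1),bot.get_state()["contact_force"].round(1))
for z in(89,87,85,83,81,79.5):
    h=bot.movel([517.2,96.8,z],max_speed=12,threshold=18); s=bot.get_state(); print(z,h,s["tcp_pos"][2].round(1),s["contact_force"].round(1))
    if h: break
print(s["t"])
E
```

```text
[517.6  96.9  96.5] [ 0.2 -0.7 -0.4]
89 False 89.0 [ 0.5  1.  -0.7]
87 False 87.3 [-2.1 -0.5  4.2]
85 False 85.3 [-1.7 -0.8  5.6]
83 False 82.7 [ 0.7 -0.2 -0.5]
81 False 80.8 [ 1.2  0.8 -0.7]
79.5 False 79.4 [-0.  -0.1  1.1]
43.3
```

The force rose to about 6 N and then dropped to zero at 83 mm, so the key has snapped. I'll retreat and check.

```bash
python3 - <<'E'
from h import *
bot.movel([517.2,96.8,180],max_speed=80); bot.movel([502,-31,180],max_speed=120); bot.dwell(.3)
M=model("wrist"); w=imaging.capture("wrist"); g=cv2.cvtColor(w,cv2.COLOR_BGR2GRAY)
print(proj("wrist",[517.2,96.8,90],M),proj("wrist",[517.2,96.8,76],M),bot.get_state()["t"])
cv2.imwrite("pics/s4.png",w)
E
```

```text
[281.47000534  39.65548209] [279.72518156  43.8366203 ] 46.2833
```

View pics/s4.png

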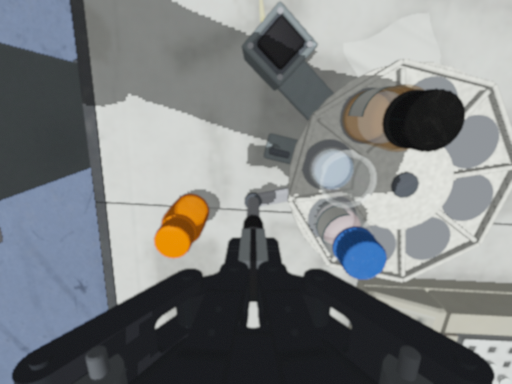

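The cap has gone from (284,37) to (280,42), lower and smaller, which fits the 76 mm down position. The beaker at (332,168) and the bottles are unchanged, and the lever is at rest. I'm handing in.

```bash
python3 -c "
from bench import bot
print(bot.sign_off())"
```

```text
the job is handed in; nothing more can be done
None
```

I handed the job in at about 46 s: three full strokes brought the beaker to the pointer, the lever returned to rest, and the brake key snapped down at about 6 N, but the sign-off call gave no verdict.

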